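Let the big ball out of its dispenser

TASK

Of the two wooden ball dispensers, let out the larger ball for the dog: press the paddle of that dispenser's rocking lever down so that its gate lifts, keep it down until the ball has rolled into the tray, then let go so that the gate closes again. Touch neither the balls nor the gates themselves, keep the smaller ball shut in, and leave the other lever and everything else on the table as it is.

Things in the scene. Friction and masses are not known exactly. Their poses are not given: they have to be found in the camera images.
- dispenser_a: Fixed light-wood ball dispenser, holding the large ball, 320 x 265 mm, turned up to 0.25 rad. Origin on the table; own x along its lever from paddle (-x, robot's side) to gate, y left. Lever: dark bar at y=0, 131 mm high, pivot at x=-0.03, z=0.125 between cheeks 140 mm high. A 52 mm wide lane at x=0.10 runs along y, sloping 7 deg down to -y, floor 55 mm high at the gate (y=0). The ball waits at +y of it.
- dispenser_b: Fixed light-wood ball dispenser, of the same make, holding the small ball, 320 x 265 mm, turned up to 0.25 rad. Origin on the table; own x along its lever from paddle (-x, robot's side) to gate, y left. Lever: dark bar at y=0, 131 mm high, pivot at x=-0.03, z=0.125 between cheeks 140 mm high. A 52 mm wide lane at x=0.10 runs along y, sloping 7 deg down to -y, floor 55 mm high at the gate (y=0). The ball waits at +y of it.
- lever_a (a joint): Lever of dispenser_a, rad. 0 = at rest, paddle up, gate shut; grows as the paddle is pressed down; stop at 0.42 (paddle centre then about 46 mm lower and tilted 0.42 rad, robot's side down; gate about 58 mm up). A spring brings it back to 0 when let go: the paddle needs about 2 to 6 N. The large ball passes under the gate once the lever is past about 0.3.
- lever_b (a joint): Lever of dispenser_b, rad. 0 = at rest, paddle up, gate shut; grows as the paddle is pressed down; stop at 0.42 (paddle centre then about 46 mm lower and tilted 0.42 rad, robot's side down; gate about 58 mm up). A spring brings it back to 0 when let go: the paddle needs about 2 to 6 N. To be left at rest.
- paddle_a (a point): Centre of the top face of the paddle of dispenser_a: a dark-wood plate 60 mm long (along the lever) by 50 mm wide, 8 mm thick, 110 mm from the pivot; 135 mm above the table at rest, free space below it. It moves with the lever; its x axis runs along the lever from paddle to gate, z is normal to the plate.
- paddle_b (a point): Centre of the top face of the paddle of dispenser_b: a dark-wood plate 60 mm long (along the lever) by 50 mm wide, 8 mm thick, 110 mm from the pivot; 135 mm above the table at rest, free space below it. It moves with the lever; its x axis runs along the lever from paddle to gate, z is normal to the plate.
- ball_large_center (a point): Centre of the larger plain wooden ball (44 mm across, 35 g), waiting behind the shut gate of dispenser_a at the start. The point turns with the ball as it rolls.
- ball_small_center (a point): Centre of the smaller plain wooden ball (28 mm across, 12 g), waiting behind the shut gate of dispenser_b at the start. The point turns with the ball as it rolls.
- ball_large: The larger ball itself; origin on its surface, turns with it: use its centre point. Once the gate is up it rolls by itself, in about 1 s, off the lane's lower end into the felt-floored tray of its dispenser (in the dispenser's frame x 0.05 to 0.15, y -0.07 to -0.18; floor about 11 mm, walls to 68 mm above the table).
- ball_small: The smaller ball itself (28 mm); origin on its surface, turns with it: use its centre point.
- gate_a (a point): Middle of the lower edge of dispenser_a's gate: a dark-wood plate 70 mm wide (along the lever), 72 mm high, 6 mm thick, hanging across the lane from the lever's far end. 61 mm above the table when shut, about 58 mm higher when the lever is at its stop.
- gate_b (a point): Middle of the lower edge of dispenser_b's gate: a dark-wood plate 70 mm wide (along the lever), 72 mm high, 6 mm thick, hanging across the lane from the lever's far end. 61 mm above the table when shut, about 58 mm higher when the lever is at its stop.
- stone: Grey stone, 68 mm across, 37 mm high; loose bystander, origin at the centre of its underside.
- candle: White candle in a pot, 60 mm across, 55 mm high (wick to 65 mm); loose bystander, origin at the centre of its underside.
- mug: Brown mug, 80 mm across, 85 mm high, with a handle; loose bystander, origin at the centre of its underside.
- glass_bottle: Green glass bottle, 56 mm across, 130 mm high; loose bystander, origin at the centre of its underside.
- succulent: Potted succulent, pot 84 mm across, about 160 mm high with leaves; loose bystander, origin at the centre of its underside.
- trinket_box: Dark wooden trinket box, 84 x 124 mm, 57 mm high; loose bystander, origin at the centre of its underside.

How it is judged:
On the way, in this order (a step that is already met when the one before it is completed fails the run):
1. the lever of the larger ball's dispenser is pressed and its gate lifts (value of joint lever_a above 0.2 rad), for 0.05 s.
2. the larger ball has rolled into the tray while the lever is still held down (y of ball_large_center in the frame of dispenser_a between -0.18 and -0.08 m and x of ball_large_center in the frame of dispenser_a between 0.05 and 0.15 m and z of ball_large_center in the frame of dispenser_a below 0.05 m and value of joint lever_a above 0.2 rad), for 0.1 s.
At the end, for the whole second after the job is handed in: The larger ball lies at rest (slower than 0.03 m/s) in the tray of its own dispenser, both levers are back at rest (under 0.05 rad, gates shut), and the smaller ball is still in its lane behind its gate (y of ball_large_center in the frame of dispenser_a between -0.18 and -0.08 m and x of ball_large_center in the frame of dispenser_a between 0.05 and 0.15 m and z of ball_large_center in the frame of dispenser_a below 0.05 m and linear speed of ball_large below 0.03 m/s and value of joint each of lever_a, lever_b below 0.05 rad and y of ball_small_center in the frame of dispenser_b between 0 and 0.085 m and x of ball_small_center in the frame of dispenser_b between 0.07 and 0.13 m); the robot touches nothing.
It fails at once if a ball is touched by the robot (contact force between any of the fingers, the arm and ball_large above 0.3 N or contact force between any of the fingers, the arm and ball_small above 0.3 N).
It fails at once if a ball is lifted out of its lane (z of ball_large_center in the frame of dispenser_a above 0.12 m or z of ball_small_center in the frame of dispenser_b above 0.12 m).
It fails at once if a gate is touched by the robot instead of being worked by its lever (contact force between any of the fingers, the arm and lever_a_c2 above 0.3 N or contact force between any of the fingers, the arm and lever_b_c2 above 0.3 N).
It fails at once if the other dispenser's lever is pressed (more than 0.1 rad) (value of joint lever_b above 0.1 rad).
It fails at once if a bystander is moved by more than 20 mm (distance of any of stone, candle, mug, glass_bottle, succulent, trinket_box from where it was at the start of the episode above 0.02 m).
It also fails if it takes over 35 s, if anything falls off the work surface, if the arm or the gripper's body presses on something with over 40 N, if the wrist force passes 120 N, or if a joint passes its speed limit or range.

ROBOT

A 7-joint arm with a two-finger parallel gripper is mounted at the origin on the work surface. World frame = base frame: x ahead of the robot, y to its left, z up, the work surface at z = 0. Lengths are in m, angles in rad, forces in N, time in s.
With the tool pointing down it reaches from about 0.425 to 0.825 m from the base axis. Payload 3.6 kg.
Tool frame: the origin (TCP) lies midway between the tips of the shut fingers; the grasp point (between the pads) lies env.tcp_to_grasp behind it (env.tcp_to_grasp is the distance from the TCP to the grasp point, in m); z points along the fingers, y is the line along which they close (so a half turn about z gives the same grasp; the last joint's range is limited). The gripper opens to 93 mm and grips with 3 to 60 N. Pads are 15 mm wide; open, the fingers measure 128 mm over their backs; the gripper's body (75 mm by 188 mm) begins 65 mm behind the grasp point.
Start: joints at [-1.21, 0.615, -0.013, 1.423, 0.008, 1.103, -0.04], TCP at [0.245, 0.602, 0.219] pointing down, gripper open.
Joint ranges: [-3.12, 3.12], [-0.3, 2.06], [-1.34, 1.32], [0.26, 2.42], [-1.36, 4.5], [0.01, 1.98], [-2.84, 2.84]. Speed limits (rad/s): [2.79, 2.79, 3.14, 3.14, 3.14, 3.14, 3.14].

INTERFACE

Orientations are given as a unit quaternion [w, x, y, z].
In Python, from workcell import monitor, viewer, job, env gives the robot as it stands.
- The arm moves only by the tool arm_command, never from a script. Its argument "rows" is a list of rows, each a list of 7 numbers: the shift along the tool's x, y, z in cm, then the turn, a rotation vector about the tool's x, y, z in rad, then the finger opening in cm, from 0 to 9.3. A call has 1 to 20 rows; each row is the pose to reach, as a shift and turn from the pose commanded when the call began, along the tool's axes at that moment; what a row does not reach only later rows make up. A row lasts 1/10 s, in which the tool goes at most 50 mm and 8.59 degrees, less where a joint would pass 70% of its speed; a pose out of reach is approached as far as the arm can. A call with a gripper value outside its range is refused whole. The fingers move at their own pace and stop on an object; the grip force is fixed at half the most. Time passes only in rows, so rows that repeat a pose let the fingers close. It gives the time, the measured TCP pose, the force, the opening and the grip force at its end, in the units of the state.
- monitor.sense(): the state, without advancing time (a new reading comes with each control period).
- viewer.get_image(name): name is "scene" or "side" or "wrist"; returns a dict with "pixels" (420x560x3 uint8, blue, green, red), "mtx" (3x3 intrinsics, pixels), "R" (3x3) and "t" (3): a world point X has camera coordinates R X + t; the wrist camera has in their place "hand_eye" (4x4, takes a point from camera to tool coordinates, whose origin is the TCP and whose axes are the flange's). Camera axes: x right, y down, z forward; pixel columns grow to the right and rows downward; lengths in m; the calibration is good to about 2 mm. A picture is of the moment at which its call begins: read the wrist's pose just before it. There is no depth.
- job.job_done(): hands the job in; it is judged then, once.
The state is a dict: "time": time; "q": joint angles; "joint_vel": joint speeds; "effort": joint torques, N m; "tool_pos": TCP position; "eef_rot": TCP orientation; "contact_force": force on the tool from outside, world axes, zero at the start; "ft_torque": the same for the moment, N m; "finger_gap": finger opening in m; "gripper_force": force on a finger pad.
Only numpy, scipy, OpenCV 4.12 (cv2) and the standard library are available. Lean on these libraries where they do the work, as an engineer would, in place of code of your own. Each camera call takes 0.05 s, during which the arm holds its last target. There are 200 camera calls.

## Working session

There is one attempt and no reset: what is moved stays moved. The work goes in short steps, Python scripts to look and compute and a tool call to move; the robot and the scene stay as the last step left them, time stands still between calls to the robot, and variables do not carry over. Pictures are saved under pics/ and viewed, at most 10 in all, crops included, and the job is handed in when it is done.

Besides the shell and the picture viewer there is one more tool, called after "Request:" as a command line: name --pt "numbers of a row" for each row, then --argument value for the rest. arm_command: Moves the arm, as the interface text tells. Its arguments: {"type":"object","properties":{"rows":{"type":"array"}},"required":["rows"]}

```bash
mkdir -p pics
python3 - <<'E'
from workcell import monitor, viewer, env
import cv2,pickle
s=monitor.sense();print(s['tool_pos'],s['eef_rot'],s['time'],env.tcp_to_grasp)
d={}
for n in("scene","side"):
    d[n]=viewer.get_image(n);cv2.imwrite(f"pics/{n}0.png",d[n]["pixels"]);print(n,d[n]['R'],d[n]['t'])
pickle.dump(d,open('cams.pkl','wb'))
E
```

```text
[0.24482797 0.60125526 0.21748331] [-2.55644790e-04  1.92130012e-01  9.81368627e-01 -1.26909634e-03] 0.0 0.0188
scene [[-7.02633998e-01  7.11551315e-01 -4.36342188e-04]
 [ 4.67228822e-01  4.60910734e-01 -7.54492229e-01]
 [-5.36658823e-01 -5.30335763e-01 -6.56308834e-01]] [ 0.42036495 -0.22094098  1.43334109]
side [[-0.99930997 -0.036828    0.00482597]
 [-0.02878386  0.68573228 -0.72728449]
 [ 0.02347511 -0.72692155 -0.68631916]] [0.58879743 0.09237911 1.28170317]
```

View pics/scene0.png

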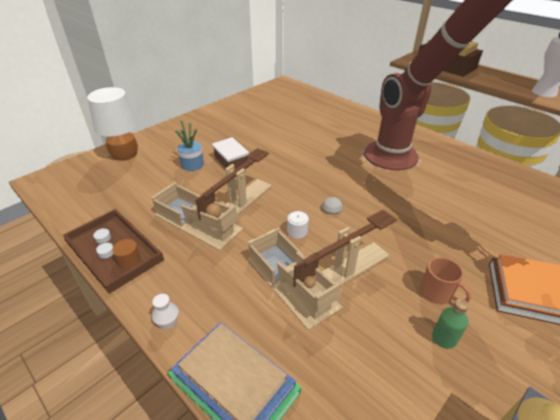

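View pics/side0.png

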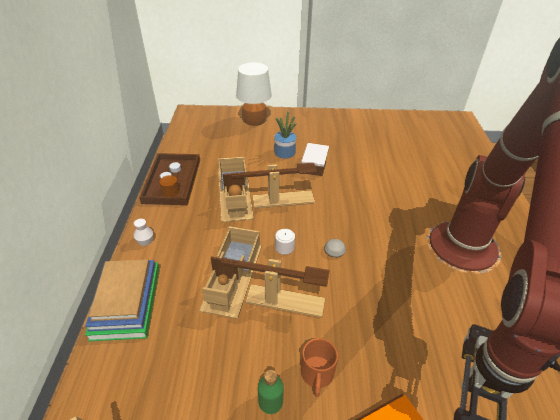

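The scene view shows two dispensers: the far one has its paddle at (258,156) and the near one at (382,220). The side view has the same paddles at (311,169) and (316,276). I can't tell the ball sizes apart yet, so I'll enlarge.

Run:
```python
import cv2,pickle,numpy as np
d=pickle.load(open('cams.pkl','rb'))
def c(n,x,y,w=130,h=100):
    return cv2.resize(d[n]["pixels"][y:y+h,x:x+w],(w*3,h*3),interpolation=cv2.INTER_CUBIC)
cv2.imwrite("pics/crop1.png",np.vstack([np.hstack([c("scene",150,145),c("side",205,140)]),np.hstack([c("scene",270,205),c("side",200,220)])]))
```

```text
(no output)
```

View pics/crop1.png

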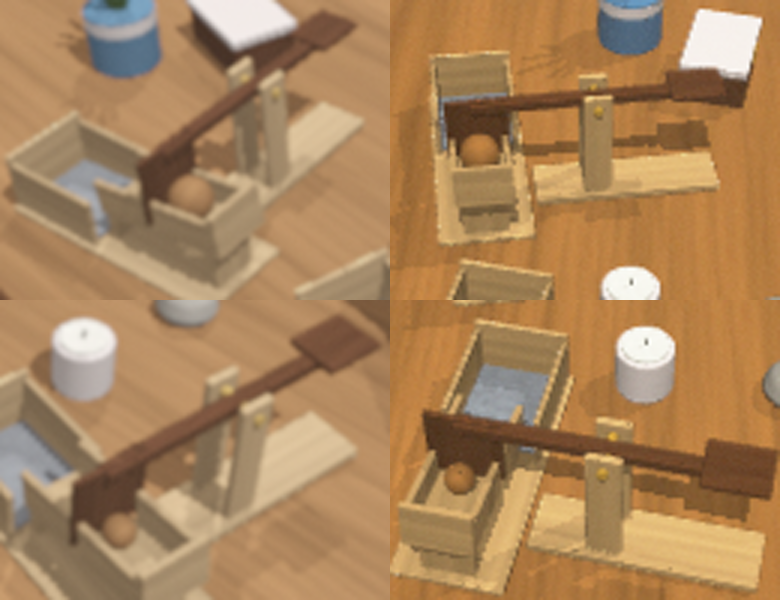

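The far dispenser (top row, on the robot's right) holds the larger ball, so it is dispenser_a. The paddle is at about (258,155) in scene and (307,168) in side. The cheek tops are at (231,167) and (241,172) in scene, and (273,167) and (274,173) in side.

```bash
cat > h.py <<'E'
import cv2,pickle,numpy as np
from scipy.spatial.transform import Rotation as Ro
d=pickle.load(open('cams.pkl','rb'))
P={n:d[n]['mtx']@np.c_[d[n]['R'],d[n]['t']] for n in d}
def tri(a,b):
    X=cv2.triangulatePoints(P['scene'],P['side'],np.array(a,float),np.array(b,float))[:,0];X=X[:3]/X[3]
    e=[np.round((p:=P[n]@np.r_[X,1])[:2]/p[2]-u,1) for n,u in(('scene',a),('side',b))]
    return X.round(4),e
def proj(n,X): p=P[n]@np.r_[X,1]; return (p[:2]/p[2]).round(1)
E
python3 - <<'E'
from h import *
from workcell import monitor
for k,a,b in [('paddle',(258.3,155.3),(307,168.3)),('gate end top',(198,199),(224,174.7)),('cheekL',(240.7,171),(274,172.5)),('cheekR',(231,166.5),(273,166.5)),
 ('box top',(230.5,149),(317,153.5)),('paddleB',(381.7,219.7),(316.3,276)),('gateB',(296,267),(213,260))]: print(k,*tri(a,b))
E
```

```text
paddle [ 0.4871 -0.2014  0.1301] [array([-0.1, -0.1]), array([-0. ,  0.1])]
gate end top [ 0.7531 -0.1531  0.1329] [array([0. , 0.1]), array([ 0. , -0.1])]
cheekL [ 0.5936 -0.1611  0.1412] [array([0.1, 0.2]), array([ 0. , -0.1])]
cheekR [ 0.5979 -0.1988  0.1389] [array([0.3, 0.8]), array([ 0.1, -0.7])]
box top [ 0.44   -0.4047  0.0471] [array([-0.2, -0.5]), array([-0. ,  0.4])]
paddleB [0.474  0.2429 0.1303] [array([-0.1, -0.2]), array([-0. ,  0.2])]
gateB [0.7392 0.1935 0.1235] [array([0.3, 0.7]), array([ 0.1, -0.5])]
```

Dispenser_a fits a yaw of about 0.18 rad. The paddle measures (0.487,-0.2015) at z 0.130, against an expected 0.135. The pivot lies 0.11 m on, at the cheeks, as it should. Next I'll work out the approach in tool axes.

```bash
cat >> h.py <<'E'
def rel(s,p,yaw):
    q=np.array(s['eef_rot']);R0=Ro.from_quat(q[[1,2,3,0]])
    out=[]
    for k in(0,np.pi):
        Rt=Ro.from_euler('z',yaw+k)*Ro.from_euler('x',np.pi)
        out.append((R0.inv()*Rt).as_rotvec().round(3))
    return (R0.inv().apply(np.array(p)-s['tool_pos'])*100).round(2),out
E
python3 - <<'E'
from h import *
from workcell import monitor
s=monitor.sense()
u=np.array([np.cos(.18),np.sin(.18)])
for p in [(.44,.25,.26),(.48,0,.25),(*(np.array([.487,-.2015])-.006*u),.20)]: print(p,rel(s,p,.18))
E
```

```text
(0.44, 0.25, 0.26) (array([-31.32, -25.19,  -4.18]), [array([-1.000e-03,  3.000e-03,  2.575e+00]), array([-0.002, -0.001, -0.567])])
(0.48, 0, 0.25) (array([-44.45, -46.84,  -3.13]), [array([-1.000e-03,  3.000e-03,  2.575e+00]), array([-0.002, -0.001, -0.567])])
(np.float64(0.48109693784327123), np.float64(-0.20257417744055495), 0.2) (array([-52.19, -65.54,   1.91]), [array([-1.000e-03,  3.000e-03,  2.575e+00]), array([-0.002, -0.001, -0.567])])
```

Request:
arm_command --pt "-31.3 -25.2 -4.2 0 0 -0.57 0" --pt "-31.3 -25.2 -4.2 0 0 -0.57 0" --pt "-31.3 -25.2 -4.2 0 0 -0.57 0" --pt "-31.3 -25.2 -4.2 0 0 -0.57 0" --pt "-31.3 -25.2 -4.2 0 0 -0.57 0" --pt "-31.3 -25.2 -4.2 0 0 -0.57 0" --pt "-31.3 -25.2 -4.2 0 0 -0.57 0" --pt "-31.3 -25.2 -4.2 0 0 -0.57 0" --pt "-31.3 -25.2 -4.2 0 0 -0.57 0" --pt "-44.4 -46.8 -3.1 0 0 -0.57 0" --pt "-44.4 -46.8 -3.1 0 0 -0.57 0" --pt "-44.4 -46.8 -3.1 0 0 -0.57 0" --pt "-44.4 -46.8 -3.1 0 0 -0.57 0" --pt "-44.4 -46.8 -3.1 0 0 -0.57 0" --pt "-44.4 -46.8 -3.1 0 0 -0.57 0" --pt "-52.2 -65.5 1.9 0 0 -0.57 0" --pt "-52.2 -65.5 1.9 0 0 -0.57 0" --pt "-52.2 -65.5 1.9 0 0 -0.57 0" --pt "-52.2 -65.5 1.9 0 0 -0.57 0" --pt "-52.2 -65.5 1.9 0 0 -0.57 0"

```text
time: 2.1
tool_pos: [0.4796, -0.2074, 0.1979]
eef_rot: [-0.002, -0.087, 0.996, -0.001]
contact_force: [-0.1, -0.9, -0.5]
finger_gap: 0.0006
gripper_force: 0.0
```

Run:
```python
from h import *
from workcell import monitor,viewer
s=monitor.sense();print(s['time'],s['tool_pos'],s['finger_gap'],s['contact_force'],rel(s,(.4811,-.2026,.14),.18))
w=viewer.get_image('wrist')
# predicted pixels of paddle centre and corners in wrist view
q=np.array(s['eef_rot']);R=Ro.from_quat(q[[1,2,3,0]]);H=np.linalg.inv(w['hand_eye'])
im=cv2.resize(w['pixels'],None,fx=1.4,fy=1.4)
u=np.array([np.cos(.18),np.sin(.18),0]);v=np.array([-u[1],u[0],0])
for a,b in((0,0),(1,1),(1,-1),(-1,1),(-1,-1)):
    X=np.array([.487,-.2015,.135])+.03*a*u+.025*b*v
    c=H@np.r_[R.inv().apply(X-s['tool_pos']),1];p=w['mtx']@c[:3];p=p[:2]/p[2];print(p.round(1))
    if c[2]>0 and abs(p).max()<2000: cv2.circle(im,tuple(int(t*1.4) for t in p),3,(0,255,0),-1)
cv2.imwrite('pics/w1.png',im)
```

```text
2.1 [ 0.47961407 -0.20740141  0.19794396] 0.000627395407283794 [-0.07091963 -0.86970933 -0.46521644] (array([-0.25,  0.46,  5.79]), [array([-6.000e-03,  3.000e-03,  3.136e+00]), array([-0.002, -0.004, -0.006])])
[283.8 241.8]
[317.6 279.3]
[250.  279.6]
[320.1 201.1]
[247.3 201.4]
```

View pics/w1.png

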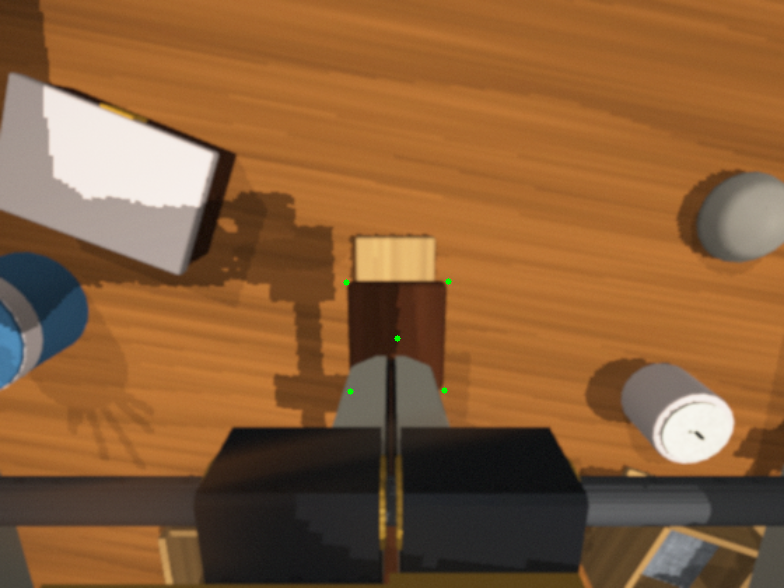

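The paddle lies right where predicted: its top is at x 348–447 and y 282–390 in the enlarged picture, with the fingertips over its middle. Now I'll press.

Request:
arm_command --pt "-0.1 0.3 3 0 0 0 0" --pt "-0.1 0.3 5 0 0 0 0" --pt "-0.1 0.3 6 0 0 0 0" --pt "-0.1 0.3 7 0 0 0 0" --pt "-0.1 0.3 7.8 0 0 0 0" --pt "-0.1 0.3 8.6 0 0 0 0" --pt "-0.1 0.3 9.4 0 0 0 0" --pt "-0.1 0.3 10 0 0 0 0" --pt "-0.1 0.3 10.4 0 0 0 0" --pt "-0.1 0.3 10.4 0 0 0 0" --pt "-0.1 0.3 10.4 0 0 0 0"

```text
time: 3.25
tool_pos: [0.4827, -0.1992, 0.096]
eef_rot: [0.001, -0.091, 0.996, -0.001]
contact_force: [1.4, 0.7, 3.9]
finger_gap: 0.0003
gripper_force: 1.9
```

Run:
```python
from h import *
from workcell import monitor,viewer
s=monitor.sense();print(s['time'],s['tool_pos'],s['contact_force'])
def c(n,x,y,w=130,h=110): return cv2.resize(viewer.get_image(n)["pixels"][y:y+h,x:x+w],(w*3,h*3),interpolation=cv2.INTER_CUBIC)
cv2.imwrite('pics/p2.png',np.hstack([c("scene",150,135),c("side",205,130)]))
```

```text
3.25 [ 0.48265465 -0.19924455  0.09602142] [1.43189016 0.67137915 3.93116516]
```

View pics/p2.png

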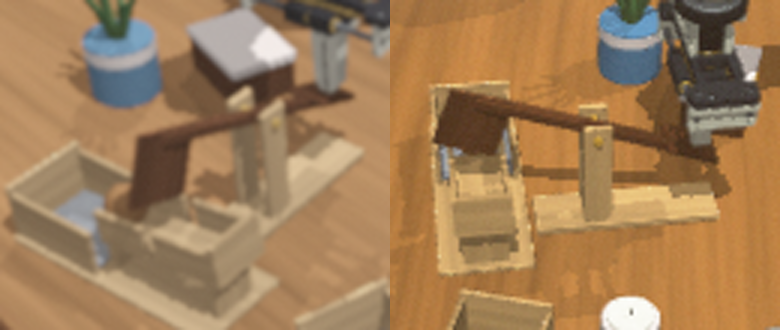

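The gate is up, and the ball has left the waiting place in the lane. I'll press slightly further and hold.

Request:
arm_command --pt "0 0 0.3 0 0 0 0" --pt "0 0 0.4 0 0 0 0" --pt "0 0 0.4 0 0 0 0" --pt "0 0 0.4 0 0 0 0" --pt "0 0 0.4 0 0 0 0" --pt "0 0 0.4 0 0 0 0" --pt "0 0 0.4 0 0 0 0" --pt "0 0 0.4 0 0 0 0" --pt "0 0 0.4 0 0 0 0" --pt "0 0 0.4 0 0 0 0" --pt "0 0 0.4 0 0 0 0" --pt "0 0 0.4 0 0 0 0" --pt "0 0 0.4 0 0 0 0" --pt "0 0 0.4 0 0 0 0" --pt "0 0 0.4 0 0 0 0" --pt "0 0 0.4 0 0 0 0"

```text
time: 4.95
tool_pos: [0.4818, -0.1986, 0.0916]
eef_rot: [-0.0, -0.091, 0.996, -0.0]
contact_force: [0.3, -1.7, 4.5]
finger_gap: 0.0003
gripper_force: 2.0
```

Run:
```python
from h import *
from workcell import monitor,viewer
s=monitor.sense();print(s['time'],s['tool_pos'],s['contact_force'])
def c(n,x,y,w=130,h=110): return cv2.resize(viewer.get_image(n)["pixels"][y:y+h,x:x+w],(w*3,h*3),interpolation=cv2.INTER_CUBIC)
cv2.imwrite('pics/p3.png',np.hstack([c("scene",150,135),c("side",205,130)]))
```

```text
4.95 [ 0.48175843 -0.19860767  0.09161192] [ 0.28369669 -1.6875535   4.47379885]
```

View pics/p3.png

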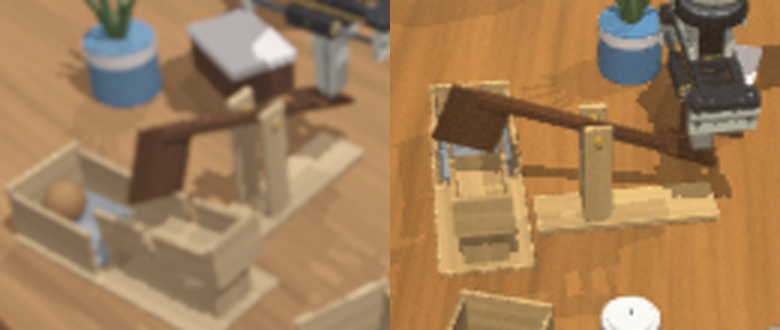

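The ball is in the tray, at about (64,198) in the left crop. I'll release gently and lift clear.

Request:
arm_command --pt "0 0 -0.5 0 0 0 0" --pt "0 0 -1 0 0 0 0" --pt "0 0 -1.5 0 0 0 0" --pt "0 0 -2 0 0 0 0" --pt "0 0 -2.5 0 0 0 0" --pt "0 0 -3 0 0 0 0" --pt "0 0 -3.5 0 0 0 0" --pt "0 0 -4 0 0 0 0" --pt "0 0 -4.5 0 0 0 0" --pt "0 0 -5 0 0 0 0" --pt "0 0 -7 0 0 0 0" --pt "0 0 -10 0 0 0 0" --pt "0 0 -13 0 0 0 0" --pt "0 0 -13 0 0 0 0" --pt "0 0 -13 0 0 0 0" --pt "0 0 -13 0 0 0 0" --pt "0 0 -13 0 0 0 0" --pt "0 0 -13 0 0 0 0" --pt "0 0 -13 0 0 0 0" --pt "0 0 -13 0 0 0 0"

```text
time: 7.05
tool_pos: [0.4819, -0.1984, 0.2213]
eef_rot: [-0.0, -0.092, 0.996, 0.0]
contact_force: [-0.2, -0.5, -0.8]
finger_gap: 0.0004
gripper_force: 0.0
```

Run:
```python
from h import *
from workcell import monitor,viewer
s=monitor.sense();print(s['time'],s['tool_pos'],s['contact_force'])
a=viewer.get_image("scene")["pixels"];b=viewer.get_image("side")["pixels"]
def c(i,x,y,w=130,h=100): return cv2.resize(i[y:y+h,x:x+w],(w*3,h*3),interpolation=cv2.INTER_CUBIC)
cv2.imwrite('pics/p4.png',np.vstack([np.hstack([c(a,150,140),c(b,205,130)]),np.hstack([c(a,270,205),c(b,200,220)])]))
```

```text
7.05 [ 0.4818884  -0.19838865  0.22133   ] [-0.17908199 -0.49509946 -0.82843119]
```

View pics/p4.png

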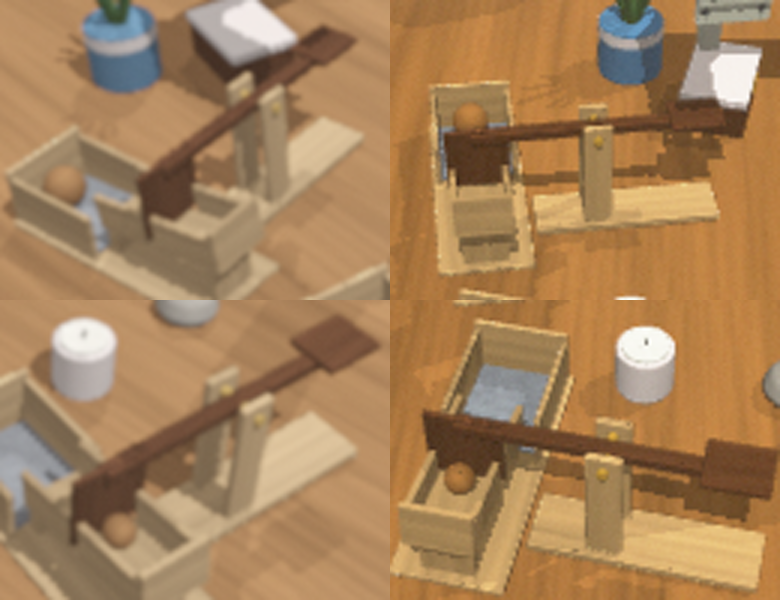

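Both gates are shut, the large ball is in its tray at (64,186) in the crop, and the small ball is still in its lane. I'll let it settle for a second, then hand in.

Request:
arm_command --pt "0 0 0 0 0 0 0" --pt "0 0 0 0 0 0 0" --pt "0 0 0 0 0 0 0" --pt "0 0 0 0 0 0 0" --pt "0 0 0 0 0 0 0" --pt "0 0 0 0 0 0 0" --pt "0 0 0 0 0 0 0" --pt "0 0 0 0 0 0 0" --pt "0 0 0 0 0 0 0" --pt "0 0 0 0 0 0 0" --pt "0 0 0 0 0 0 0" --pt "0 0 0 0 0 0 0"

```text
time: 8.35
tool_pos: [0.482, -0.1984, 0.2216]
eef_rot: [-0.0, -0.091, 0.996, -0.0]
contact_force: [-0.3, -0.5, 0.1]
finger_gap: 0.0008
gripper_force: 0.0
```

```bash
python3 -c "
from workcell import job
print(job.job_done())"
```

```text
the job is handed in; nothing more can be done
None
```

The job is handed in, with no verdict returned: the last pictures show the large ball in dispenser_a's tray, both gates shut and the small ball still in its lane.

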